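# Push the soap dish between the jars

### The job

Gently push the covered white ceramic dish along the shelf, lengthwise through the gap between the two stuck-down glass jars, and on until its leading end rests square against the middle of the low wooden stop behind them. Only push it with the fingers: keep it flat on the shelf, never pinch, lift or tip it. Leave the clothespins, the carton and the brush where they lie.

Things in the scene. Friction and masses are not known exactly. Their poses are not given: they have to be found in the camera images.
- dish: the covered ceramic soap dish, loose, about 0.25 kg (mass and friction vary): a closed oblong with base 110 (x) x 66 (y) x 28 mm high, and on it a fixed lid 102 x 58 mm up to 40 mm above the shelf. Origin at the centre of its underside, x along its length, z up; both ends are alike. It slides on the shelf and does not roll. It starts 175 to 225 mm before the gap (on the -x side of jars), a little sideways and turned
- jars: the two squat clear glass jars with aluminium twist caps, both stuck down and immovable: each is 60 mm in diameter up to 29 mm and 45 mm tall with its 49 mm cap. Origin on the shelf midway between them: the jar axes are at y = +66 and -66 mm in this frame, so the gap is 72 mm wide at x = 0. The dish goes through along this frame's +x
- stop: the wooden stop, fixed to the shelf behind the jars: a bar 18 (x) x 150 (y) x 22 mm high. Origin on the shelf at the middle of its face towards the jars; its x points away from the jars, parallel to the x of jars. That face is 145 to 185 mm past the gap, up to 10 mm to one side. The dish is home when its leading end touches this face (dish origin 55 mm before it)
- pin_a: bystander: a wooden spring clothespin lying on the shelf, 72 x 14 x 10 mm, origin at the centre of its underside, beyond the stop, towards its far end
- pin_b: bystander: a wooden spring clothespin lying on the shelf, 72 x 14 x 10 mm, origin at the centre of its underside, beside the stop's far end
- pin_c: bystander: a wooden spring clothespin lying on the shelf, 72 x 14 x 10 mm, origin at the centre of its underside, beside the far jar
- pin_d: bystander: a wooden spring clothespin lying on the shelf, 72 x 14 x 10 mm, origin at the centre of its underside, beyond the stop, towards its robot-side end
- carton: bystander: a small cardboard carton, 50 (x) x 36 (y) x 45 mm high, loose, behind the far jar as seen from the robot; origin at the centre of its underside
- brush: bystander: an orange plastic stain brush about 150 mm long lying along its x, loose, beside a fixed flat aluminium lever latch, to the robot's left, clear of the work
Mind the look-alikes: they are no part of the job. What is shaped like the dish but purple is not meant.

How it is judged (in metres and radians):
On the way:
1. the dish is in the gap between the jars, lengthwise (x of dish in the frame of jars between -0.03 and 0.03 m and y of dish in the frame of jars between -0.015 and 0.015 m and angle between the x axis of dish and the x axis of jars, either way round below 0.45 rad), for 0.05 s.
At the end, for the whole second after the job is handed in: The dish lies flat and still behind the jars, its leading end within 8 mm of the stop's face, its middle within 30 mm of the stop's middle sideways, and its length within 8 degrees of square to the stop (x of dish in the frame of stop between -0.063 and -0.05 m and y of dish in the frame of stop between -0.03 and 0.03 m and angle between the x axis of dish and the x axis of stop, either way round below 0.14 rad and height (world z) of dish below 0.004 m and angle between dish's own z axis and vertical below 0.05 rad and linear speed of dish below 0.01 m/s); the robot touches nothing.
It fails at once if the dish is lifted off the shelf (height (world z) of dish above 0.006 m).
It fails at once if the dish is tipped (angle between dish's own z axis and vertical above 0.12 rad).
It fails at once if the fingers squeeze the dish or shove it hard (over 35 N) (contact force between the fingers and dish above 35 N).
It fails at once if a clothespin, the carton or the brush is moved more than 15 mm (distance of any of pin_a, pin_b, pin_c, pin_d, carton, brush from where it was at the start of the episode above 0.015 m).
It also fails if it takes over 59 s, if anything falls off the work surface, if the arm or the gripper's body presses on something with over 40 N, if the wrist force passes 120 N, or if a joint passes its speed limit or range.

### The arm

A 6-joint arm with a two-finger parallel gripper is mounted at the origin on the work surface. World frame = base frame: x ahead of the robot, y to its left, z up, the work surface at z = 0. Lengths are in m, angles in degrees, forces in N, time in s.
With the tool pointing down it reaches from about 0.3 to 0.875 m from the base axis. Payload 4.2 kg.
Tool frame: the origin (TCP) lies at the very end of the fingers, on their centre line; the grasp point (between the pads) lies 19 mm behind it (arm.grip_depth is the distance from the TCP to the grasp point, in m); x points along the fingers, z is the direction in which the jaws open and shut, and the axes are right-handed (so a half turn about x gives the same grasp; the last joint's range is limited). The gripper opens to 85 mm and grips with 20 to 120 N. Pads are 22 mm wide; open, the fingers measure 114 mm over their backs; the gripper's body (76 mm by 85 mm) begins 54 mm behind the grasp point. The pads swing forward as they close: fully open they stand 13 mm farther back than shut.
Start: joints at [67.494, 18.312, 89.639, -0, 72.044, -1.146], TCP at [0.209, 0.536, 0.231] pointing down, gripper open.
Joint ranges: [-177.97, 177.97], [-48.28, 115.42], [12.27, 149.76], [-77.06, 257.06], [2.81, 150.46], [-146.56, 146.56]. Speed limits (degrees/s): [147.25, 147.25, 180, 180, 180, 180].

### API

Orientations are given as [roll, pitch, yaw] about the fixed x, y, z axes, in that order (R = Rz(yaw) Ry(pitch) Rx(roll)).
In Python, from workcell import arm, get_image, telemetry gives the robot as it stands. The module is installed in compiled form; this text tells all that it offers. Calls block until the motion is done:
- arm.move_ptp(position, orientation): joint-space move of the TCP to a pose.
- arm.move_l(position, orientation=None, v=0.15): straight line of the TCP; orientation=None keeps the orientation; v is the mean speed in m/s.
- arm.move_joints(angles): joint-space move.
- arm.release() and arm.gripper_close(squeeze=None): open the fingers fully, or close them until they stop; squeeze is the grip in N (None keeps the last).
- arm.pause(seconds).
- arm.ik(position, orientation): joint angles nearest the present ones, or None.
- get_image(name): name is "side" or "top"; returns a dict with "image" (384x512x3 uint8, blue, green, red), "depth" (384x512 float32, m along the optical axis (not along the pixel's ray), 0 where there is no reading), "vfov" (degrees; the focal length in pixels is half the picture's height over the tangent of half this angle, whatever the lens; pixels are square), "cx", "cy" (the principal point, pixels), "R" (3x3) and "t" (3): a world point X has camera coordinates R X + t. Camera axes: x right, y down, z forward; pixel columns grow to the right and rows downward; lengths in m; the calibration is good to about 2 mm. A picture is of the moment at which its call begins.
A pose or a line that the arm cannot do raises arm.IKError and nothing moves.
- arm.close_job(): hands the job in, once; it reports no verdict.
Readings, each from a call of its own:
- telemetry.current_t(): time.
- telemetry.current_joints(): joint angles.
- telemetry.current_qvel(): joint speeds.
- telemetry.current_joint_efforts(): joint torques, N m.
- telemetry.current_position(): TCP position.
- telemetry.current_ee_rot(): TCP orientation.
- telemetry.current_wrist_force(): force on the tool from outside, world axes, zero at the start.
- telemetry.current_moment(): the same for the moment, N m.
- telemetry.current_width(): finger opening in m.
Only numpy, scipy, OpenCV 4.12 (cv2) and the standard library are available. Lean on these libraries where they do the work, as an engineer would, in place of code of your own. Each camera call takes 0.05 s, during which the arm holds its last target.

## Working session

There is one attempt and no reset: what is moved stays moved. The work goes in short steps, each a Python script; the robot and the scene stay as the last script left them, time stands still between calls to the robot, and variables do not carry over. Pictures are saved under pics/ and viewed, and the job is handed in when it is done.

```bash
mkdir -p pics; ls; python3 - <<'E'
from workcell import arm,get_image,telemetry
import cv2,numpy as np,pickle
for n in("top","side"):
    d=get_image(n); cv2.imwrite(f"pics/{n}0.png",cv2.resize(d["image"],None,fx=1.5,fy=1.5)); pickle.dump(d,open(f"pics/{n}0.pkl","wb"))
    print(n,d["vfov"],d["cx"],d["cy"],d["R"].round(3).tolist(),(-d["R"].T@d["t"]).round(3),(d["depth"]>0).mean())
print(telemetry.current_t(),telemetry.current_ee_rot())
E
```

```text
pics
top 45.90582856121159 251.11111732977668 186.60867958007407 [[0.019, -1.0, 0.012], [-0.993, -0.02, -0.113], [0.113, -0.01, -0.994]] [0.418 0.072 1.199] 0.9960479736328125
side 50.25801153110656 247.37554679708154 194.40738819406297 [[-0.963, -0.271, 0.017], [-0.205, 0.686, -0.698], [0.177, -0.676, -0.716]] [0.406 0.702 0.672] 0.996063232421875
0.1 [ 179.42162978   89.90615596 -111.93845504]
```

View pics/top0.png

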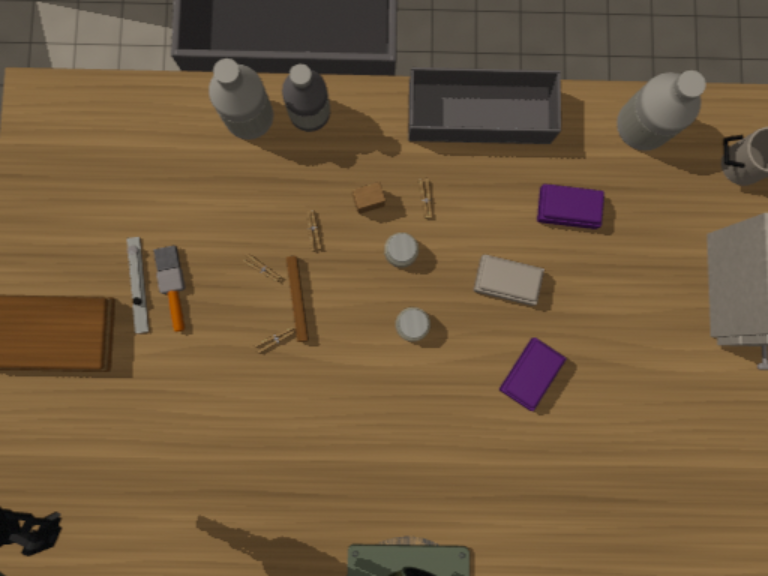

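View pics/side0.png

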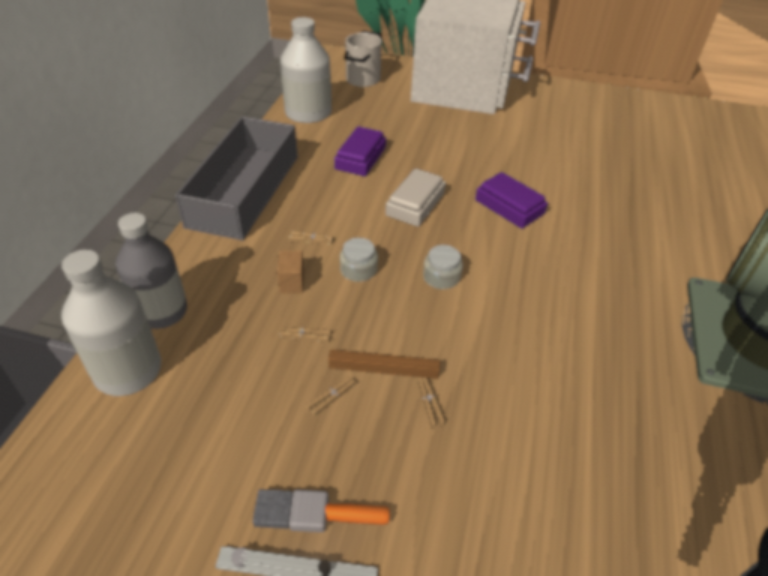

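Top view (picture pixels at 1.5x): the white dish is at (510,280), the jars at (402,250) and (413,325), and the stop at (298,298). The pins are at (265,267), (315,231), (427,199) and (276,340), the carton at (369,197) and the brush at (172,290).
These could be taken for the dish: the purple one at (571,206), the purple one at (533,374), the white one at (510,280). I choose the white one by the description. Next I check it in a close crop and measure it.

```bash
cat > h.py <<'E'
import numpy as np,cv2
def ray(d,uv,z):
    f=d["image"].shape[0]/2/np.tan(np.radians(d["vfov"]/2))
    uv=np.atleast_2d(uv).astype(float)
    c=np.c_[(uv[:,0]-d["cx"])/f,(uv[:,1]-d["cy"])/f,np.ones(len(uv))]
    w=c@d["R"]; o=-d["R"].T@d["t"]
    return (o+w*((z-o[2])/w[:,2])[:,None])
def world(d):
    h,w=d["depth"].shape; f=h/2/np.tan(np.radians(d["vfov"]/2))
    u,v=np.meshgrid(np.arange(w),np.arange(h)); z=d["depth"]
    c=np.stack([(u-d["cx"])/f*z,(v-d["cy"])/f*z,z],-1)
    return (c-d["t"])@d["R"]
def wrect(d,mask,z):
    c=max(cv2.findContours(mask.astype(np.uint8),cv2.RETR_EXTERNAL,cv2.CHAIN_APPROX_NONE)[0],key=cv2.contourArea)[:,0]
    P=ray(d,c,z)[:,:2]
    (ctr,sz,a)=cv2.minAreaRect((P*1000).astype(np.float32))
    b=cv2.boxPoints((ctr,sz,a)); e=[b[1]-b[0],b[2]-b[1]]; e=max(e,key=np.linalg.norm)
    return np.array(ctr)/1000,np.array(sz),np.degrees(np.arctan2(e[1],e[0]))
def roi(m,x0,y0,x1,y1):
    o=np.zeros(m.shape,np.uint8); o[y0:y1,x0:x1]=m[y0:y1,x0:x1]; return o
E
cat > m.py <<'E'
import pickle,sys
from h import *
d=pickle.load(open(sys.argv[1],"rb")); im=d["image"]; hsv=cv2.cvtColor(im,cv2.COLOR_BGR2HSV)
W=world(d); Z=W[...,2]
cv2.imwrite("pics/crop0.png",cv2.resize(im[150:235,180:375],None,fx=4,fy=4,interpolation=cv2.INTER_CUBIC))
white=(hsv[...,1]<70)&(hsv[...,2]>90)
m=roi(white,305,160,375,215); print("dish colour z.034",wrect(d,m,.034))
m=roi(Z>.034,305,160,375,215); print("lid depth",wrect(d,m,.04),np.median(Z[m>0]))
for r in((250,145,285,182),(258,200,292,232)):
    m=roi(Z>.036,*r); print("cap",wrect(d,m,.045),np.median(Z[m>0]), W[m>0][:,:2].mean(0))
m=roi((Z>.012),180,160,215,240)
print("stop z>12",wrect(d,m,.022),np.median(Z[m>0]))
m=roi((hsv[...,2]<130)&(hsv[...,1]>130)&(Z>.008),180,160,215,240); print("stop col",wrect(d,m,.022))
E
python3 m.py pics/top0.pkl
```

```text
dish colour z.034 (array([ 0.5576355 , -0.16739317]), array([110.27198792,  64.4944458 ]), np.float32(77.722565))
lid depth (array([ 0.55844629, -0.16933542]), array([102.90614319,  58.14382935]), np.float32(77.54567)) 0.03936676834101471
cap (array([0.60735986, 0.01826501]), array([47.27512741, 47.82603073]), np.float32(-25.669312)) 0.04436148611874206 [0.60585126 0.01882939]
cap (array([ 0.47771585, -0.00380539]), array([47.48049927, 48.19543839]), np.float32(-12.916014)) 0.04419250772129494 [ 0.47692556 -0.00259299]
stop z>12 (array([0.51843054, 0.19818019]), array([149.71063232,  18.48376274]), np.float32(9.592744)) 0.02098555964797106
stop col (array([0.51847363, 0.19795396]), array([149.71873474,  18.89762306]), np.float32(9.491722))
```

```bash
python3 - <<'E'
import pickle
from h import *
d=pickle.load(open("pics/side0.pkl","rb"));W=world(d);Z=W[...,2]
for n,(x0,y0,x1,y1),t in(("dish",(250,105,305,152),.034),("capfar",(220,150,258,190),.036),("capnear",(275,155,315,195),.036),("stop",(212,225,300,255),.016)):
    m=roi(Z>t,x0,y0,x1,y1); P=W[m>0]
    r=cv2.minAreaRect((P[:,:2]*1000).astype(np.float32)); print(n,r,np.median(P[:,2]),P[:,:2].mean(0))
E
```

```text
dish ((505.9842834472656, 243.29238891601562), (82.52474212646484, 934.3834838867188), 7.202275276184082) 0.03738420018915544 [ 0.55237813 -0.13660404]
capfar ((504.1192626953125, 348.959716796875), (46.36594009399414, 731.4777221679688), 17.34370231628418) 0.04274559819512782 [0.60052665 0.04201718]
capnear ((431.48797607421875, 337.34722900390625), (46.791725158691406, 728.7699584960938), 7.601848602294922) 0.042812309539595333 [0.4737587  0.02766018]
stop ((499.6483154296875, 446.97552490234375), (148.595703125, 521.5645751953125), 4.194698810577393) 0.019994371841546774 [0.51654247 0.20887885]
```

Sizes agree: lid 102.9x58.1 mm, caps about 48 mm and 131.5 mm apart, stop 149.7x18.5 mm, heights 39, 44 and 21 mm. Next I set up the frames and plan the alignment push.

View pics/crop0.png

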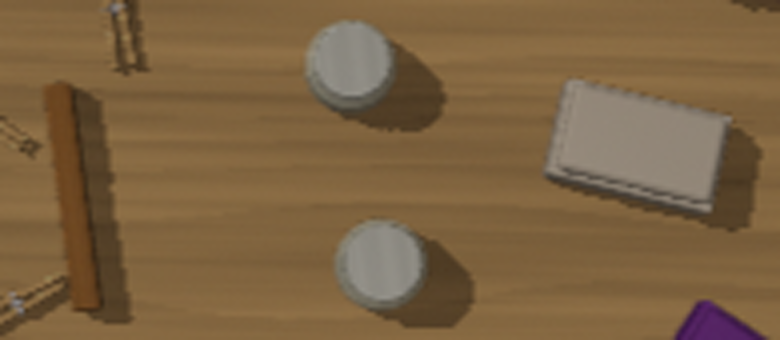

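```bash
cat >> h.py <<'E'
A=np.radians(99.6); U=np.array([np.cos(A),np.sin(A)]); V=np.array([-U[1],U[0]])
J=np.array([.54254,.00723]); S=np.array([.51845,.19807])-.009*U
YAW=9.6
def toJ(p,o=J): p=np.asarray(p)[:2]-o; return np.array([p@U,p@V])
def fromJ(x,y,z): return np.r_[J+x*U+y*V,z]
ORI=[180,90,YAW]
def look(name):
    from workcell import get_image
    d=get_image("top"); im=d["image"]; hsv=cv2.cvtColor(im,cv2.COLOR_BGR2HSV)
    Z=world(d)[...,2]
    # lid: white, height 32..42 mm, inside work region
    W=world(d); xj=(W[...,:2]-J)@U; yj=(W[...,:2]-J)@V
    m=(hsv[...,1]<75)&(hsv[...,2]>80)&(Z>.034)&(Z<.0435)&(xj>-.28)&(xj<.19)&(abs(yj)<.1)
    far=(np.hypot(xj,abs(yj)-.066)>.033); m&=far
    n,l,st,_=cv2.connectedComponentsWithStats(m.astype(np.uint8)); k=1+np.argmax(st[1:,4]); m=l==k
    c,s,a=wrect(d,m,.04); print("dish J",(toJ(c)*1000).round(1),"S",(toJ(c,S)*1000).round(1),"ang",round((a-99.6+90)%180-90,1),"size",s.round(1))
    v=im.copy(); v[cv2.morphologyEx(m.astype(np.uint8),cv2.MORPH_GRADIENT,np.ones((2,2)))>0]=(0,0,255)
    cv2.imwrite(f"pics/{name}.png",cv2.resize(v[120:260,150:400],None,fx=3,fy=3,interpolation=cv2.INTER_CUBIC))
    return d
E
python3 - <<'E'
from h import *
from workcell import arm,telemetry
look("l0"); print("stop in J",toJ(S))
import pickle
d=pickle.load(open("pics/top0.pkl","rb"));W=world(d)
h=cv2.cvtColor(d["image"],cv2.COLOR_BGR2HSV); m=roi((abs(h[...,0].astype(int)-140)<15)&(h[...,1]>90),320,220,390,280); P=W[m>0]
print("purple near dish J",((P[:,:2]-J)@U).min(),((P[:,:2]-J)@U).max(),((P[:,:2]-J)@V).min(),((P[:,:2]-J)@V).max())
for y in(9.6,-170.4):
  for p in((-.215,.1,.15),(-.26,0,.012),(.06,0,.012)):
    q=arm.ik(fromJ(*p),[180,90,y]); print(y,None if q is None else np.round(q))
E
```

```text
dish J [-177.3   14.3] S [-360.5   22.4] ang -22.1 size [101.8  58. ]
stop in J [ 0.18318494 -0.0080735 ]
purple near dish J -0.24708535713532917 0.08462264746440569 0.11170737600961678 0.24143338752627402
9.6 [-26.  18. 103.   0.  59. 144.]
9.6 [-24.  35.  96.   0.  49. 146.]
9.6 None
-170.4 [-26.  18. 103.  -0.  59. -36.]
-170.4 [-24.  35.  96.  -0.  49. -34.]
-170.4 [  6.  28. 110.  -0.  41.  -4.]
```

The crop shows the white two-tier dish, with its lid inset from the base, at crop (640,150). Both purple ones are separate, so the white choice is confirmed. Now the sideways push on the tail to turn the dish square.

```bash
sed -i 's/^YAW=.*/YAW=-170.4/' h.py; python3 - <<'E'
from h import *
from workcell import arm,telemetry
arm.gripper_close(20)
print(telemetry.current_width())
arm.move_ptp(fromJ(-.215,.089,.12),ORI)
arm.move_l(fromJ(-.215,.089,.010),v=.1)
print(telemetry.current_t(),telemetry.current_wrist_force().round(1))
arm.move_l(fromJ(-.215,.060,.010),v=.04)
print(telemetry.current_t(),telemetry.current_wrist_force().round(1),toJ(telemetry.current_position()))
look("l1")
E
```

```text
5.219597708915223e-05
5.025 [ 0.2 -0.7 -0.3]
5.9 [ 0.7  0.1 -0.8] [-0.21477373  0.05970671]
dish J [-170.4    0.2] S [-353.5    8.3] ang -14.2 size [100.9  57.9]
```

View pics/l1.png

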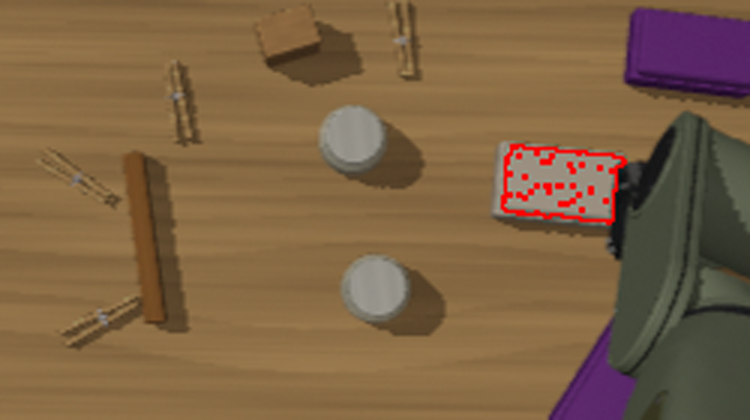

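l1 shows the dish (outlined, about (560,183) in the picture) at y=0.2 mm, turned -14°, with the finger at its tail corner. The corner computed from finger and dish agrees within 1 mm. Turning it further here would drift it sideways, so I go behind it. The flat face of the closed fingers will square it during the forward push.

```bash
python3 - <<'E'
from h import *
from workcell import arm,telemetry
arm.move_l(fromJ(-.218,.075,.010),v=.1)
arm.move_l(fromJ(-.23,.075,.07),v=.2)
arm.move_l(fromJ(-.265,-.003,.07),v=.2)
look("l2a")
arm.move_l(fromJ(-.265,-.003,.010),v=.15)
print(telemetry.current_t(),telemetry.current_wrist_force().round(1))
arm.move_l(fromJ(-.215,-.003,.010),v=.04)
print(telemetry.current_t(),telemetry.current_wrist_force().round(1),toJ(telemetry.current_position()))
look("l2")
E
```

```text
dish J [-170.9    0.3] S [-354.     8.4] ang -14.2 size [101.5  57.9]
7.8833 [ 0.4 -0.4 -0.5]
9.2833 [0.4 0.4 0.5] [-0.21490773 -0.00287587]
dish J [-146.6    3.8] S [-329.8   11.9] ang -9.4 size [57.5 98.5]
```

View pics/l2.png

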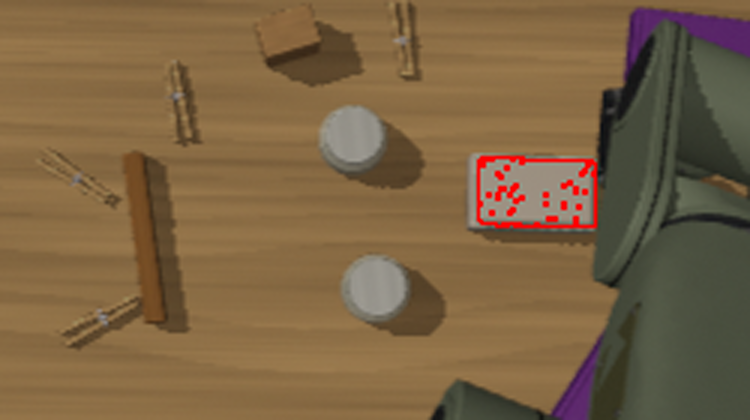

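l2 shows the dish (centre about (537,192)) turned to about -9.4° and its far end partly hidden by the arm, so the 98.5 mm length is clipped. It squares only slowly, so I shift the contact toward the far side for more turn.

```bash
python3 - <<'E'
from h import *
from workcell import arm,telemetry
import numpy as np
arm.move_l(fromJ(-.223,-.003,.010),v=.1)
arm.move_l(fromJ(-.223,-.014,.010),v=.1)
arm.move_l(fromJ(-.201,-.014,.010),v=.04)
print(telemetry.current_t(),telemetry.current_wrist_force().round(1),toJ(telemetry.current_position()))
look("l3")
from workcell import get_image
d=get_image("side");cv2.imwrite("pics/s3.png",cv2.resize(d["image"][80:220,200:380],None,fx=4,fy=4))
E
```

```text
10.5417 [-0.8 -0.5  0.3] [-0.20067174 -0.01391441]
dish J [-131.7    8.8] S [-314.9   16.8] ang -6.5 size [ 59.5 101.2]
```

View pics/l3.png

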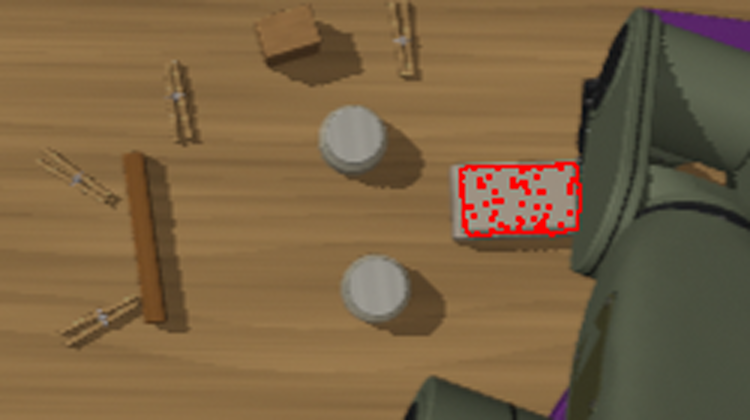

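View pics/s3.png

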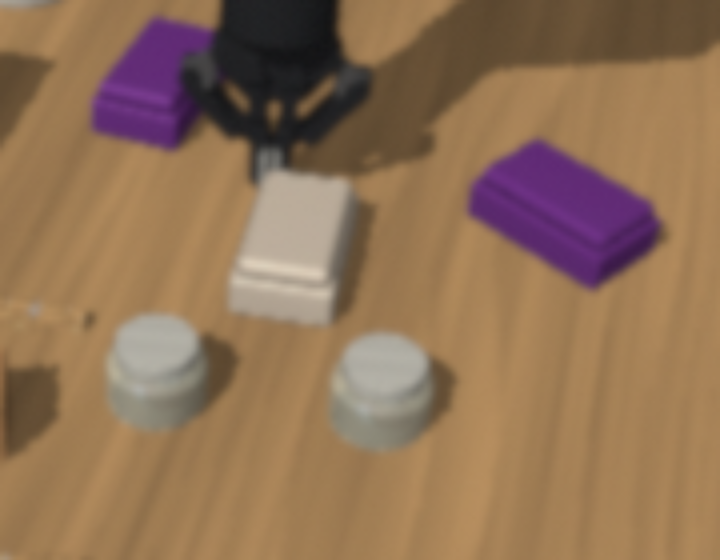

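l3 and s3 show the dish (l3 (520,199)) at y=+8.8 mm, -6.5°, with the finger tips on the rear end toward the far side. A second small tail push from the robot side should fix both at once, since the first one gave about 14 mm per 8°.

```bash
python3 - <<'E'
from h import *
from workcell import arm,telemetry
arm.move_l(fromJ(-.215,-.014,.010),v=.15)
arm.move_l(fromJ(-.215,-.0,.06),v=.2)
arm.move_l(fromJ(-.181,.08,.06),v=.2)
arm.move_l(fromJ(-.181,.08,.010),v=.15)
look("l4a")
arm.move_l(fromJ(-.181,.0485,.010),v=.04)
print(telemetry.current_t(),telemetry.current_wrist_force().round(1),toJ(telemetry.current_position()))
look("l4")
E
```

```text
dish J [-131.6    7.7] S [-314.8   15.8] ang -6.6 size [ 57.6 101.8]
13.3583 [-0.3  0.7 -0.1] [-0.18080124  0.04836448]
dish J [-127.8    1.2] S [-311.     9.2] ang 0.1 size [ 57.6 101.6]
```

View pics/l4.png

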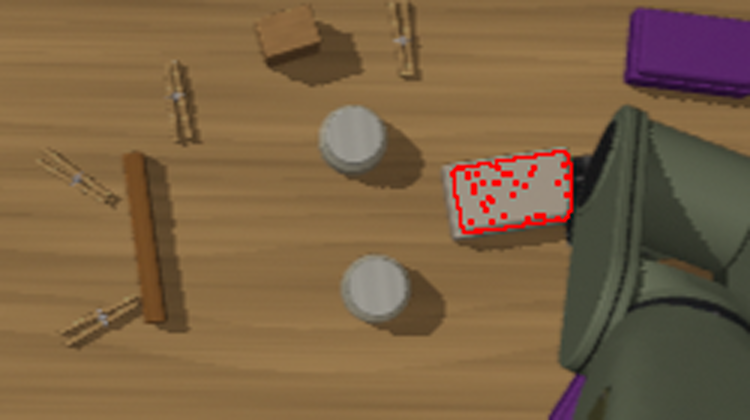

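l4 shows the dish ((510,193)) square at 0.1° and 1.2 mm off centre. Now I push straight from behind, on the centre line.

```bash
python3 - <<'E'
from h import *
from workcell import arm,telemetry
arm.move_l(fromJ(-.184,.075,.010),v=.15)
arm.move_l(fromJ(-.19,.07,.06),v=.2)
arm.move_l(fromJ(-.215,.0012,.06),v=.2)
arm.move_l(fromJ(-.215,.0012,.010),v=.15)
for x in(-.165,-.145):
    arm.move_l(fromJ(x,.0012,.010),v=.05)
    print(telemetry.current_t(),telemetry.current_wrist_force().round(1),toJ(telemetry.current_position()))
    look(f"l5{x}")
E
```

```text
16.2833 [-0.2 -0.8  0.9] [-0.16482196  0.00125216]
dish J [-99.3   1.1] S [-282.5    9.2] ang 0.3 size [57.4 99.7]
16.8833 [-0.   1.2 -0.2] [-0.14423188  0.00139277]
dish J [-77.8   1. ] S [-261.     9.1] ang -0.3 size [57.5 99.7]
```

View pics/l5-0.145.png

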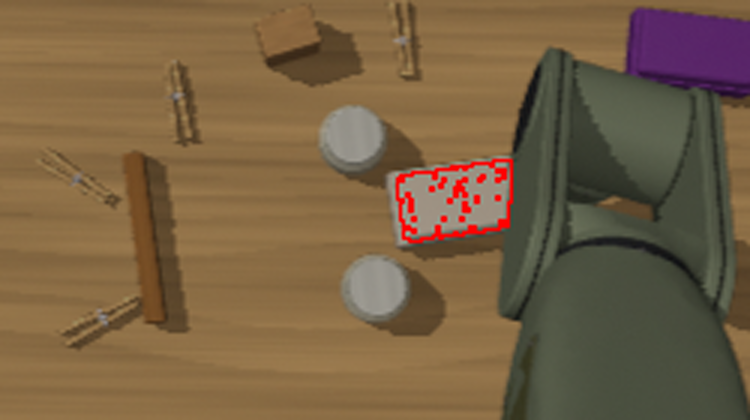

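l5 shows the dish ((455,203)) entering the gap at y=1.0 mm and -0.3°, stable. I continue in steps with force checks.

```bash
python3 - <<'E'
from h import *
from workcell import arm,telemetry
for x in(-.12,-.10,-.08,-.065):
    arm.move_l(fromJ(x,.0012,.010),v=.05)
    f=telemetry.current_wrist_force()
    print(telemetry.current_t(),f.round(1),toJ(telemetry.current_position()))
    look(f"l6{x}")
    if np.linalg.norm(f)>8: break
E
```

```text
17.5833 [0.2 0.  0.3] [-0.11952137  0.00124702]
dish J [-51.4   1.6] S [-234.6    9.6] ang 0.0 size [57.7 95.6]
18.1833 [-0.3  0.2  0. ] [-0.09944248  0.00132912]
dish J [-28.1   1.5] S [-211.3    9.6] ang -0.3 size [57.4 89. ]
18.7833 [ 0.6 -0.5  0. ] [-0.07944306  0.00130196]
dish J [-5.7  2. ] S [-188.9   10.1] ang 0.1 size [57.6 84. ]
19.2833 [0.2 0.2 0.2] [-0.06443571  0.00128376]
dish J [11.2  2.2] S [-171.9   10.3] ang -0.3 size [57.7 79.5]
```

```bash
ls pics
```

```text
crop0.png
l0.png
l1.png
l2.png
l2a.png
l3.png
l4.png
l4a.png
l5-0.145.png
l5-0.165.png
l6-0.065.png
l6-0.08.png
l6-0.1.png
l6-0.12.png
s3.png
side0.pkl
side0.png
top0.pkl
top0.png
```

```bash
python3 - <<'E'
from h import *
from workcell import arm,telemetry,get_image
for x in(-.03,0,.03,.05):
    arm.move_l(fromJ(x,.0012,.010),v=.05)
    f=telemetry.current_wrist_force()
    print(telemetry.current_t(),f.round(1),toJ(telemetry.current_position()))
    if np.linalg.norm(f)>8: break
look("l7")
d=get_image("side");cv2.imwrite("pics/s7.png",cv2.resize(d["image"][130:270,190:370],None,fx=4,fy=4))
E
```

```text
20.1833 [ 0.3  0.5 -0.9] [-0.02971001  0.0012162 ]
20.9333 [ 0.2 -0.   0. ] [0.00035402 0.0012829 ]
21.6833 [ 0.1 -0.4 -0. ] [0.03035701 0.00122803]
22.2333 [-0.2  0.9 -0.7] [0.0505113  0.00123104]
dish J [141.6   3. ] S [-41.6  11. ] ang 89.6 size [57.5 47.4]
```

View pics/l7.png

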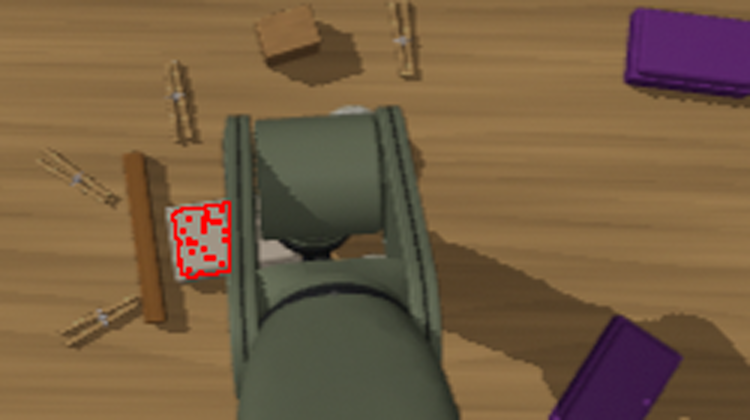

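View pics/s7.png

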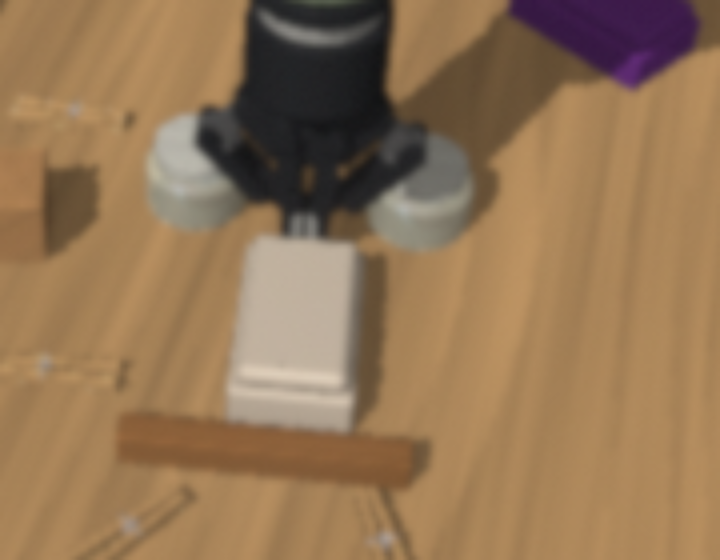

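l7 and s7 show the dish through the jars with its leading end about 14 mm short of the stop (l7 (170,240) against the stop face at about (155,240)), square. I creep the rest with force checks.

```bash
python3 - <<'E'
from h import *
from workcell import arm,telemetry,get_image
arm.move_l(fromJ(.059,.0012,.010),v=.04)
x=.059
while x<.068:
    x+=.001; arm.move_l(fromJ(x,.0012,.010),v=.02)
    f=np.mean([telemetry.current_wrist_force() for _ in range(3)],0)[:2]
    print(round(x,4),round(f@U,1),round(toJ(telemetry.current_position())[0]*1000,1))
    if f@U<-3: break
look("l8")
d=get_image("side");cv2.imwrite("pics/s8.png",cv2.resize(d["image"][130:270,190:370],None,fx=4,fy=4))
E
```

```text
0.06 0.8 60.1
0.061 -1.6 60.9
0.062 -1.5 62.0
0.063 -1.1 63.1
0.064 -1.1 64.1
0.065 -1.6 65.1
0.066 -5.7 65.1
dish J [161.7   2. ] S [-21.5  10.1] ang 82.0 size [56.6 38.5]
```

View pics/s8.png

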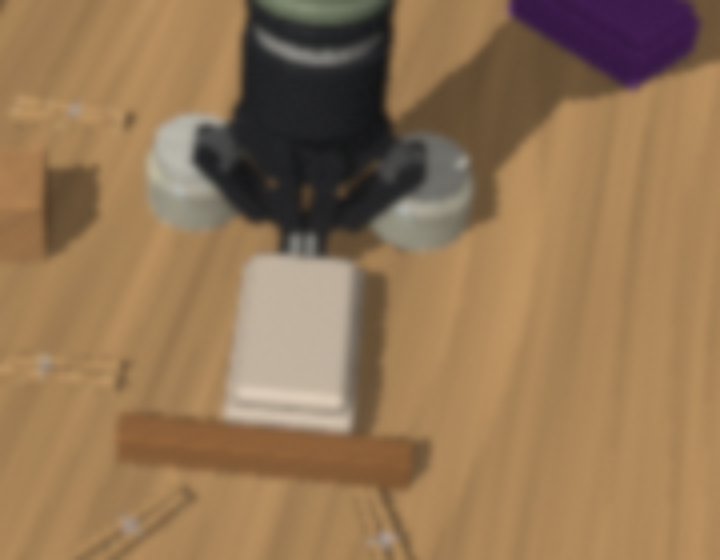

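The force jumped to -5.7 N at 65.1 mm, and s8 shows the dish's leading end against the stop ((290,420)). I back off, raise the arm clear and check.

```bash
python3 - <<'E'
from h import *
from workcell import arm,telemetry,get_image
arm.move_l(fromJ(.056,.0012,.010),v=.05)
arm.move_l(fromJ(.054,.0012,.15),v=.2)
arm.move_l(fromJ(-.2,.0012,.2),v=.3)
arm.pause(.3)
d=look("l9")
W=world(d);Z=W[...,2]
m=roi((Z>.012)&(Z<.03),180,160,205,240)
print(telemetry.current_t(),telemetry.current_wrist_force().round(1))
E
```

```text
dish J [128.6   3.1] S [-54.6  11.2] ang -0.0 size [ 57.8 101.4]
27.125 [ 0.9 -0.3 -0.4]
```

View pics/l9.png

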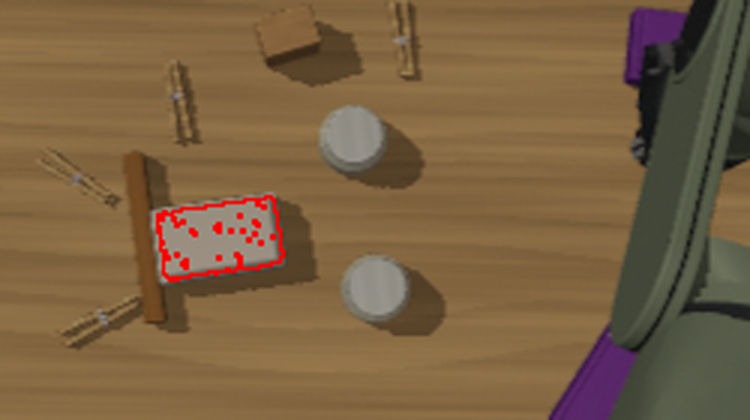

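l9 shows the dish ((220,238)) touching the stop at x=-54.6, y=+11 mm, 0.0°. The pins and carton look unmoved and the arm is clear, so I hand in.

```bash
python3 -c "
from workcell import arm
arm.close_job()"
```

```text
the job is handed in; nothing more can be done
```

I pushed the white dish through the gap and up against the stop with the closed fingers, and handed the job in at about 27 s of the 59 s allowed. The hand-in gives no verdict.

- **How it was pushed:** Two pushes on the robot-side tail and two from behind straightened and centred it. A straight push then took it through the gap, within about 2 mm of the centre line and 0.3° of square. I crept the last few millimetres until the wrist force rose to 5.7 N at the stop.
- **Last check (top camera, arm withdrawn):** In the stop's frame the dish is at x = -54.6 mm (needs -63 to -50), y = +11 mm (limit ±30) and 0.0° to square. Its lid measured 101.4 × 57.8 mm, in line with the given 102 × 58 mm. It is 11 mm off the stop's middle: the stop itself sits about 8 mm to one side, and I did not correct the rest.
- **Bystanders:** The clothespins and the carton looked unmoved in the pictures, but I did not measure them. The brush was outside the last crops, and the arm never went near it.
- **What disagreed:** The first push from behind turned the dish less and shifted it sideways more than I expected, so a second tail push was needed. While the arm hid part of the lid, the vision figures for position along the push, and near the stop for angle too, were off. There I relied on finger position and force instead.

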